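Test the sprung hood of a test-cassette chamber

TASK

Test the spring of the see-through amber hood on the small white test-cassette chamber: take it by its orange grip and raise it past its balance point, which is where the hood's edge lines up with the red pointer at its side, without letting it fly open. Then ease it back and finish while still holding the grip, with the hood kept still just below the pointer (a few degrees, ten at most), where it would fall shut if you let go. Leave the things standing around the chamber where they are.

Things in the scene. Friction and masses are not known exactly. Their poses are not given: they have to be found in the camera images.
- hinge (a point): Middle of the hood's hinge axis, top back of the chamber, 85 mm above the worktop. Axes: x from the chamber's front to its back, y along the hinge axis, z up; its yaw is the chamber's. The chamber is a fixed white open tray, 140 (x) by 180 (y) by 78 mm high; front wall 140 mm to -x of the hinge. Two white test cassettes lie in it.
- hood (a joint): Hood angle, rad: 0 closed (level), grows as its front rises; balance point 0.85 (where it lies along the red pointer); stop 1.45. See-through amber cover with white edges, 150x180x30 mm, 0.22 kg. The over-centre spring at its +y side pulls it shut below the balance point and open above (about 9 N down at the grip when closed, 0.8 N at 0.09 rad from balance); it never stays in between by itself.
- grip_center (a point): Centre of the orange grip at the hood's front: a barrel 36 mm long, 22 mm thick, axis along the hinge's y, turning freely on a 12 mm wide black stem behind it, 30 mm off the hood. 180 mm from the hinge axis: at hood angle q it is 180 cos q in front (-x) of the hinge and 180 sin q above it. It can be pinched from above by its ends (36 mm) or across (22 mm).
- pointer_tip (a point): Free end of the red pointer, a fixed flat bar 7 mm wide and 140 mm long that rises forward from the hinge axis at 0.85 rad (49 degrees) above level, just outside the hood's -y side (107 mm to -y of the middle). Axes as the chamber's.
- grip: The orange barrel grip as a solid; origin at its centre.
- amber_bottle: Bystander: small brown bottle with black cap, 34 mm in diameter, 66 mm high, at the -y side of the chamber. Origin under its centre.
- green_cup: Bystander: open green cup, 47 mm in diameter, 38 mm high, at the +y side of the chamber. Origin under its centre.
- timer: Bystander: white and grey timer lying flat, 62 by 78 by 21 mm, at the -y side in front of the chamber. Origin under its centre.

How it is judged:
On the way:
1. the hood, held by its grip, has been raised past its balance point by at least 0.04 rad (value of joint hood above 0.89 rad and contact force between the fingers and grip above 0.5 N), for 0.2 s.
At the end, for the whole second after the job is handed in: The fingers hold the orange grip and the hood is still (under 0.05 rad/s) 0.02 to 0.19 rad (1 to 11 degrees) below its balance point, that is at 0.66 to 0.83 rad (value of joint hood between 0.66 and 0.83 rad and velocity of joint hood between -0.05 and 0.05 rad/s and contact force between the fingers and grip above 0.5 N); the arm keeps its last pose, push and grip.
It fails at once if the hood flew open (beyond 1.3 rad) (value of joint hood above 1.3 rad).
It fails at once if a bystander was moved by more than 25 mm (distance of any of amber_bottle, green_cup, timer from where it was at the start of the episode above 0.025 m).
It also fails if it takes over 35 s, if anything falls off the work surface, if the arm or the gripper's body presses on something with over 40 N, if the wrist force passes 120 N, or if a joint passes its speed limit or range.

ROBOT

A 6-joint arm with a two-finger parallel gripper is mounted at the origin on a cart in front of the work surface, level with it; the furniture and walls round the work are solid. World frame = base frame: x ahead of the robot, y to its left, z up, the work surface at z = 0. Lengths are in m, angles in rad, forces in N, time in s.
With the tool pointing down it reaches from about 0.325 to 0.85 m from the base axis. Payload 15.5 kg.
Tool frame: the origin (TCP) lies between the finger pads; the fingertips stand 8 mm ahead of it and the grasp point (between the pads) lies 11 mm behind it; z points along the fingers, y is the line along which they close (so a half turn about z gives the same grasp; the last joint's range is limited). The gripper opens to 91 mm and grips with 3 to 60 N. Pads are 32 mm wide; open, the fingers measure 118 mm over their backs; the gripper's body (76 mm by 178 mm) begins 60 mm behind the grasp point.
Start: joints at [1.179, 0.494, 1.345, -0, 1.302, -0.096], TCP at [0.182, 0.598, 0.222] pointing down, gripper open.
Joint ranges: [-2.91, 2.91], [-0.82, 2.16], [0.22, 2.67], [-1.22, 4.37], [0.12, 2.79], [-3.08, 3.08]. Speed limits (rad/s): [1.89, 1.89, 2.57, 3.01, 3.01, 3.01].

INTERFACE

Orientations are given as a 3x3 rotation matrix whose columns are the frame's x, y, z axes.
In Python, from station import get_state, vision, arm, spotter gives the robot as it stands.
- The arm moves only by the shell command python3 -m pendant 'ROWS' [FORCE]. ROWS is a JSON object of lists of equal length, an entry for each row: "angular": the turn, a rotation vector about the tool's x, y, z in rad, a list of three; "offset": the shift along the tool's x, y, z in m, a list of three; "fingers": the opening, from 0 (shut) to 1 (fully open). A call has 1 to 12 rows; each row is the pose to reach, as a shift and turn from the pose commanded when the call began, along the tool's axes at that moment; what a row does not reach only later rows make up. A row lasts 1/10 s, in which the tool goes at most 50 mm and 8.59 degrees, less where a joint would pass 70% of its speed; a pose out of reach is approached as far as the arm can. A call with a gripper value outside its range is refused whole. The fingers move at their own pace and stop on an object; FORCE is the grip in N (left out, the last holds). Time passes only in rows, so rows that repeat a pose let the fingers close. It gives the time, the measured TCP pose, the force, the opening and the grip force at its end, in the units of the state.
- get_state(): the state, without advancing time (a new reading comes with each control period).
- vision.grab_frame(name): name is "side" or "top"; returns a dict with "img" (384x512x3 uint8, blue, green, red), "K" (3x3 intrinsics, pixels), "distortion" ([k1, k2, p1, p2, k3] as OpenCV has them; the pictures are not rectified), "extrinsics" (4x4, takes a point from world to camera coordinates). Camera axes: x right, y down, z forward; pixel columns grow to the right and rows downward; lengths in m; the calibration is good to about 2 mm. A picture is of the moment at which its call begins. There is no depth.
- arm.hand_in(): hands the job in; it is judged then, once.
Trained networks look in the newest picture that a camera, given by its name, has taken for a name from the list of things; names that differ only in an ending like _2 or _b are one class to them, and where a whole thing is asked for, a point or a joint stands for the part that bears it (a point fixed in the world has none). Each returns a list of dicts, best first, with "conf" (0 to 1); they miss things now and then, are a little off and sometimes report something else, mostly with a low value. They report only what shows in the picture. A call takes as long as a camera call.
- spotter.silhouettes(label, camera): "region" (384x512 bool, what is visible of it) and "rect" ([centre column, centre row, width, height] in pixels, round what is visible of it).
- spotter.landmark_of(label, camera): "uv" ([column, row] in pixels: a listed point, or the origin of a listed thing).
The state is a dict: "time": time; "joints": joint angles; "dq": joint speeds; "effort": joint torques, N m; "tool_pos": TCP position; "tool_rot": TCP orientation; "wrist_force": force on the tool from outside, world axes, zero at the start; "torque": the same for the moment, N m; "opening": finger opening in m; "gripper_force": force on a finger pad.
Only numpy, scipy, OpenCV 4.12 (cv2) and the standard library are available. Lean on these libraries where they do the work, as an engineer would, in place of code of your own. Each camera call takes 0.05 s, during which the arm holds its last target. There are 200 camera calls.

## Working session

There is one attempt and no reset: what is moved stays moved. The work goes in short steps, Python scripts to look and compute and a shell command to move; the robot and the scene stay as the last step left them, time stands still between calls to the robot, and variables do not carry over. Pictures are saved under pics/ and viewed, at most 10 in all, crops included, and the job is handed in when it is done.

```bash
mkdir -p pics
cat > h.py <<'E'
import numpy as np,cv2
from station import get_state, vision, arm, spotter
def tri(obs):
    # obs: list of (frame, uv)
    A=[]
    for f,uv in obs:
        n=cv2.undistortPoints(np.array([[uv]],float),np.array(f['K'],float),np.array(f['distortion'],float))[0,0]
        E=np.array(f['extrinsics'])
        A+= [n[0]*E[2]-E[0], n[1]*E[2]-E[1]]
    A=np.array(A); return np.linalg.lstsq(A[:,:3],-A[:,3],rcond=None)[0]
def proj(f,P):
    E=np.array(f['extrinsics'])
    return cv2.projectPoints(np.array(P,float).reshape(-1,1,3),cv2.Rodrigues(E[:3,:3])[0],E[:3,3],np.array(f['K'],float),np.array(f['distortion'],float))[0][:,0]
E
python3 - <<'E'
from h import *
F={c:vision.grab_frame(c) for c in('side','top')}
for c in F: cv2.imwrite(f'pics/{c}0.png',F[c]['img'])
for l in ['hinge','grip_center','pointer_tip','amber_bottle','green_cup','timer']:
    o=[]
    for c in F:
        r=spotter.landmark_of(l,c)
        if r: o.append((F[c],r[0]['uv'])); print(l,c,np.round(r[0]['uv'],1),round(r[0]['conf'],2))
    if len(o)==2:
        P=tri(o); print(P.round(4),[ (proj(f,P)[0]-u).round(1) for f,u in o])
s=get_state();print(s)
E
```

```text
hinge side [312.7 248.8] 0.56
grip_center side [240.4 257. ] 0.67
grip_center top [326.2 231.2] 0.65
[ 0.4329 -0.1666  0.0818] [array([-0.3,  0.1]), array([ 0. , -0.3])]
pointer_tip side [290.8 256.7] 0.72
amber_bottle side [312.2 344.8] 0.86
amber_bottle top [394.3 195.8] 0.73
[ 0.5607 -0.3774 -0.005 ] [array([ 1.4, -0.4]), array([-0.1,  1. ])]
green_cup side [273.  227.2] 0.51
timer side [252.8 356.9] 0.64
timer top [396.3 242.6] 0.84
[ 0.4231 -0.3827  0.0009] [array([ 0.3, -0.1]), array([-0. ,  0.2])]
{'time': 0.7, 'joints': array([ 1.17953719e+00,  4.93549961e-01,  1.34551873e+00,  7.59455152e-06,
        1.30250115e+00, -9.54808978e-02]), 'dq': array([-0.00120582, -0.00092607, -0.00154573,  0.00051911, -0.00029273,
        0.00053863]), 'effort': array([-6.64083433e-03, -8.78514147e+01, -3.82183886e+01,  7.03702890e-02,
        4.40335914e-02, -3.38595635e-05]), 'tool_pos': array([0.18215787, 0.59785772, 0.22193974]), 'tool_rot': array([[-9.56575000e-01,  2.91486310e-01,  1.92984015e-06],
       [ 2.91486310e-01,  9.56575000e-01,  2.38803919e-05],
       [ 5.11477045e-06,  2.34059078e-05, -1.00000000e+00]]), 'wrist_force': array([-0.05697043, -1.15638921, -0.32405637]), 'torque': array([-0.01307162,  0.00447268,  0.00679657]), 'gripper_force': 0.0, 'opening': 0.0910542780743775}
```

View pics/side0.png

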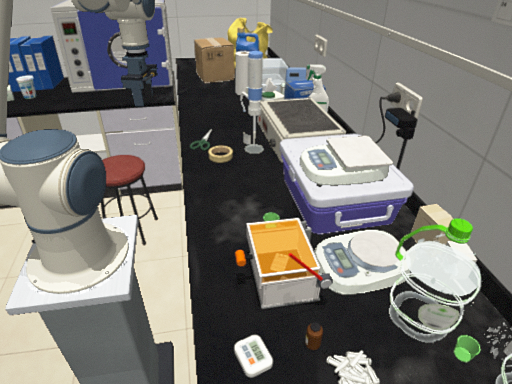

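View pics/top0.png

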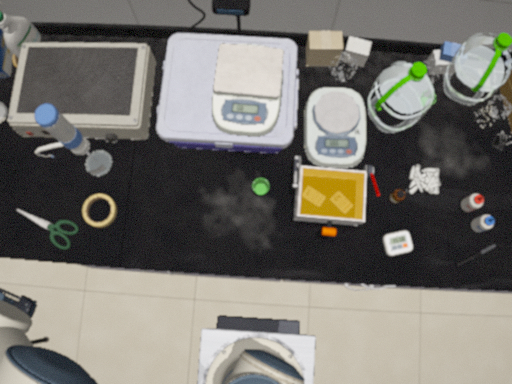

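The side view shows the chamber with the grip at (240,257), the pointer from about (325,283) to (290,255), the timer at (253,356) and the bottle at (314,336). The top view shows the grip at (328,231), the pointer from about (369,167) to (378,194) and the cup at (261,186). The grip's triangulated height of 82 mm fits. Next is the chamber yaw.

Run:
```python
from h import *
F={c:vision.grab_frame(c) for c in('side','top')}
def onz(f,uv,z):
    n=cv2.undistortPoints(np.array([[uv]],float),np.array(f['K'],float),np.array(f['distortion'],float))[0,0]
    E=np.array(f['extrinsics']);d=E[:3,:3].T@np.array([n[0],n[1],1]);c=-E[:3,:3].T@E[:3,3]
    return c+d*(z-c[2])/d[2]
G=[]
for k in range(4):
    o=[]
    for c in F:
        F[c]=vision.grab_frame(c)
        o.append((F[c],spotter.landmark_of('grip_center',c)[0]['uv']))
    G.append(tri(o))
    h=spotter.landmark_of('hinge','side')
    if h:
        H=onz(F['side'],h[0]['uv'],.085); d=H-G[-1]; print('H',H.round(4),'dist',np.hypot(*d[:2]).round(4),'yaw',np.arctan2(d[1],d[0]).round(3))
    for l,z in(('hinge',.085),('pointer_tip',.085+.14*np.sin(.85))):
        for c in F:
            r=spotter.landmark_of(l,c)
            if r: print(l,c,onz(F[c],r[0]['uv'],z).round(4),round(r[0]['conf'],2))
G=np.array(G);print(G.round(4));g=G.mean(0)
for yaw in(-.1,-.05,0,.05,.1):
    R=np.array([[np.cos(yaw),-np.sin(yaw),0],[np.sin(yaw),np.cos(yaw),0],[0,0,1]])
    H=g+R@[.18,0,0];H[2]=.085
    P=[H+R@p for p in([0,-.107,0],[-.14*np.cos(.85),-.107,.14*np.sin(.85)],[-.14,.09,-.007],[-.14,-.09,-.007],[0,.09,-.007])]
    print(yaw,[proj(F[c],P).round(0).tolist() for c in F])
for c,(x,y,w,h) in(('side',(220,210,120,110)),('top',(280,150,110,95))):
    cv2.imwrite(f'pics/{c}1.png',cv2.resize(F[c]['img'][y:y+h,x:x+w],None,fx=5,fy=5,interpolation=cv2.INTER_CUBIC))
```

```text
H [ 0.6129 -0.1784  0.085 ] dist 0.1762 yaw -0.06
hinge side [ 0.6129 -0.1784  0.085 ] 0.7
pointer_tip side [ 0.5149 -0.2833  0.1902] 0.85
pointer_tip top [ 0.509  -0.2806  0.1902] 0.84
H [ 0.6143 -0.1743  0.085 ] dist 0.1813 yaw -0.056
hinge side [ 0.6143 -0.1743  0.085 ] 0.69
pointer_tip side [ 0.5204 -0.2814  0.1902] 0.75
pointer_tip top [ 0.5108 -0.2772  0.1902] 0.63
H [ 0.6107 -0.1848  0.085 ] dist 0.1756 yaw -0.091
hinge side [ 0.6107 -0.1848  0.085 ] 0.66
pointer_tip side [ 0.5204 -0.2837  0.1902] 0.88
pointer_tip top [ 0.5165 -0.2792  0.1902] 0.88
H [ 0.6166 -0.1722  0.085 ] dist 0.182 yaw -0.009
hinge side [ 0.6166 -0.1722  0.085 ] 0.84
pointer_tip side [ 0.5261 -0.2745  0.1902] 0.73
pointer_tip top [ 0.5194 -0.2753  0.1902] 0.93
[[ 0.437  -0.1678  0.0808]
 [ 0.4333 -0.164   0.0867]
 [ 0.4358 -0.1688  0.0744]
 [ 0.4346 -0.1706  0.0896]]
-0.1 [[[324.0, 285.0], [287.0, 255.0], [254.0, 233.0], [261.0, 286.0], [305.0, 230.0]], [[373.0, 173.0], [378.0, 197.0], [296.0, 211.0], [361.0, 221.0], [303.0, 163.0]]]
-0.05 [[[325.0, 282.0], [289.0, 253.0], [252.0, 233.0], [263.0, 285.0], [302.0, 228.0]], [[370.0, 171.0], [377.0, 195.0], [295.0, 212.0], [360.0, 220.0], [300.0, 164.0]]]
0 [[[326.0, 279.0], [291.0, 251.0], [250.0, 232.0], [265.0, 284.0], [300.0, 226.0]], [[367.0, 169.0], [375.0, 192.0], [294.0, 214.0], [359.0, 218.0], [297.0, 165.0]]]
0.05 [[[326.0, 275.0], [293.0, 249.0], [248.0, 232.0], [267.0, 283.0], [297.0, 224.0]], [[364.0, 167.0], [373.0, 190.0], [294.0, 216.0], [359.0, 216.0], [294.0, 166.0]]]
0.1 [[[327.0, 272.0], [294.0, 248.0], [247.0, 232.0], [268.0, 282.0], [295.0, 222.0]], [[360.0, 165.0], [372.0, 188.0], [293.0, 217.0], [358.0, 215.0], [290.0, 168.0]]]
```

View pics/side1.png

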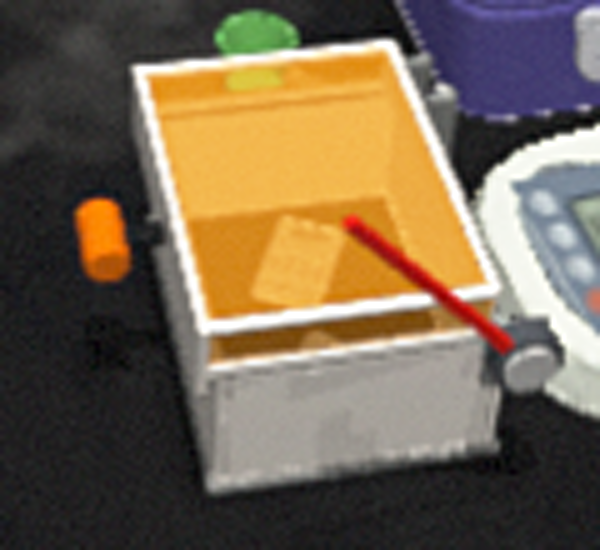

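View pics/top1.png

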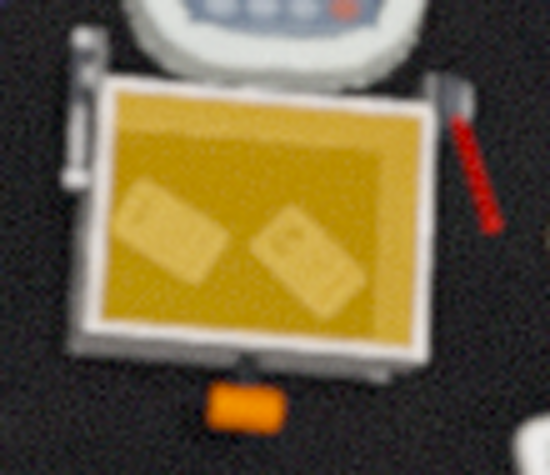

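Everything agrees: grip at (0.435, -0.168, 0.084), yaw about -0.03 and hinge at (0.615, -0.173). The pointer tip predicted from these matches the detections. I'm heading to a point above the grip, by way of a waypoint.

```bash
python3 -m pendant '{"angular":[[0,0,-0.1],[0,0,-0.2],[0,0,-0.266],[0,0,-0.266],[0,0,-0.266],[0,0,-0.266],[0,0,-0.266],[0,0,-0.266],[0,0,-0.266],[0,0,-0.266]],"offset":[[-0.31,-0.27,0],[-0.31,-0.27,0],[-0.31,-0.27,0],[-0.31,-0.27,0],[-0.31,-0.27,0],[-0.31,-0.27,0],[-0.31,-0.27,0],[-0.31,-0.27,0],[-0.31,-0.27,0],[-0.31,-0.27,0]],"fingers":[1,1,1,1,1,1,1,1,1,1]}' 30; python3 -c "
from h import *
s=get_state();print(s['time'],s['tool_pos'],s['tool_rot'].round(3),s['joints'].round(2))"
```

```text
time: 3.6
tool_pos: [0.4009, 0.2479, 0.222]
tool_rot: [[-0.999, 0.033, 0.0], [0.033, 0.999, 0.0], [-0.0, 0.0, -1.0]]
wrist_force: [-0.6, 0.2, -0.3]
opening: 0.091
gripper_force: 0.0
3.6 [0.40091274 0.24791824 0.22201934] [[-0.999  0.033  0.   ]
 [ 0.033  0.999  0.   ]
 [-0.     0.    -1.   ]] [ 0.43  0.28  1.71 -0.    1.15 -1.11]
```

```bash
python3 -m pendant '{"angular":[[0,0,0],[0,0,0],[0,0,0],[0,0,0],[0,0,0],[0,0,0],[0,0,0],[0,0,0],[0,0,0],[0,0,0],[0,0,0],[0,0,0]],"offset":[[-0.048,-0.4145,0],[-0.048,-0.4145,0],[-0.048,-0.4145,0],[-0.048,-0.4145,0],[-0.048,-0.4145,0],[-0.048,-0.4145,0],[-0.048,-0.4145,0],[-0.048,-0.4145,0],[-0.048,-0.4145,0.02],[-0.048,-0.4145,0.05],[-0.048,-0.4145,0.08],[-0.048,-0.4145,0.08]],"fingers":[1,1,1,1,1,1,1,1,1,1,1,1]}'
python3 - <<'E'
from h import *
s=get_state()
G=[]
for k in range(3):
    o=[]
    for c in('side','top'):
        f=vision.grab_frame(c);r=spotter.landmark_of('grip_center',c)
        if r:o.append((f,r[0]['uv']))
        if c=='side':fs=f
    print([(u) for _,u in o]); 
    if len(o)==2: print(tri(o).round(4))
T=s['tool_pos'];print(proj(fs,[[.435,-.168,.085],T,T-s['tool_rot'][:,2]*.011]).round(1))
cv2.imwrite('pics/side2.png',cv2.resize(fs['img'][180:320,180:340],None,fx=4,fy=4,interpolation=cv2.INTER_CUBIC))
E
```

```text
time: 4.8
tool_pos: [0.4344, -0.1645, 0.1393]
tool_rot: [[-1.0, 0.029, -0.005], [0.029, 1.0, 0.003], [0.005, 0.003, -1.0]]
wrist_force: [-0.9, -0.4, 1.1]
opening: 0.0909
gripper_force: 0.0
[[240.4, 258.6]]
[[241.5, 257.8]]
[[241.8, 259.4]]
[[241.  256.4]
 [240.3 239.2]
 [240.3 235.7]]
```

View pics/side2.png

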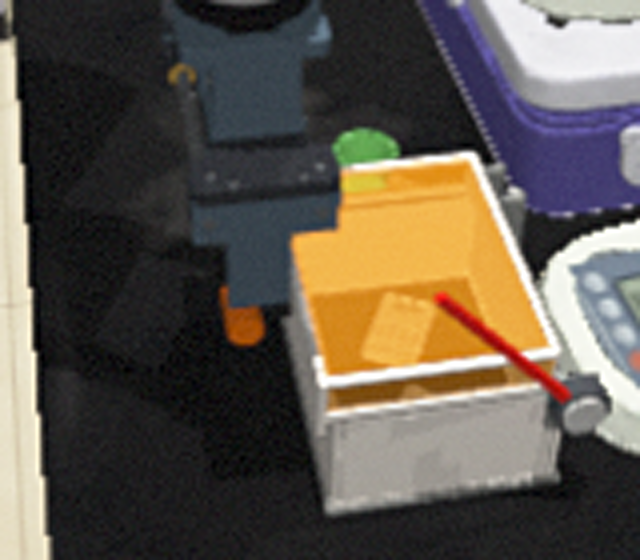

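The open near finger is at crop (258,300), straddling the grip's visible end at (245,330), and it is aligned to within about 3 mm. Going down and closing.

```bash
python3 -m pendant '{"angular":[[0,0,0],[0,0,0],[0,0,0],[0,0,0]],"offset":[[0,-0.002,0.03],[0,-0.002,0.055],[0,-0.002,0.067],[0,-0.002,0.067]],"fingers":[1,1,1,1]}'; python3 -m pendant '{"angular":[[0,0,0],[0,0,0],[0,0,0],[0,0,0],[0,0,0],[0,0,0],[0,0,0],[0,0,0]],"offset":[[0,0,0],[0,0,0],[0,0,0],[0,0,0],[0,0,0],[0,0,0],[0,0,0],[0,0,0]],"fingers":[0.7,0.5,0.3,0.2,0.2,0.2,0.2,0.2]}' 40
```

```text
time: 5.8
tool_pos: [0.4347, -0.1682, 0.0737]
tool_rot: [[-1.0, 0.03, -0.002], [0.03, 1.0, 0.001], [0.003, 0.001, -1.0]]
wrist_force: [-1.4, 0.1, -0.0]
opening: 0.0907
gripper_force: 0.0
time: 6.6
tool_pos: [0.4358, -0.1723, 0.0752]
tool_rot: [[-1.0, 0.028, 0.0], [0.028, 1.0, -0.006], [-0.001, -0.006, -1.0]]
wrist_force: [-13.9, -44.1, -6.3]
opening: 0.0356
gripper_force: 40.0
```

Gripped: the opening matches 36 mm. The grip sits about 4 mm further to -y than I aimed, so I'm relieving that side load.

```bash
python3 -m pendant '{"angular":[[0,0,0],[0,0,0],[0,0,0]],"offset":[[0.001,-0.004,0],[0.001,-0.0045,0],[0.001,-0.0045,0]],"fingers":[0.2,0.2,0.2]}' 40
python3 - <<'E'
from h import *
s=get_state();R=s['tool_rot'];g=s['tool_pos']-R[:,2]*.011
print(g,s['wrist_force'].round(1),s['gripper_force'])
# relative tool-axis offsets along the arc
u=np.array([np.cos(-.03),np.sin(-.03),0]);z=np.array([0,0,1])
for q in np.arange(.1,.96,.1):
    d=u*.18*(1-np.cos(q))+z*.18*np.sin(q);print(q.round(2),(R.T@d).round(4))
E
```

```text
time: 6.9
tool_pos: [0.4355, -0.1731, 0.0751]
tool_rot: [[-1.0, 0.03, 0.002], [0.03, 1.0, -0.0], [-0.002, -0.0, -1.0]]
wrist_force: [6.7, 3.2, -3.5]
opening: 0.0356
gripper_force: 40.0
[ 0.43548189 -0.17312422  0.08607689] [ 6.7  3.2 -3.5] 39.99947547912598
0.1 [-0.0009 -0.     -0.018 ]
0.2 [-0.0037 -0.     -0.0358]
0.3 [-0.0081  0.     -0.0532]
0.4 [-0.0143  0.     -0.0701]
0.5 [-0.0222  0.     -0.0863]
0.6 [-0.0316  0.     -0.1016]
0.7 [-0.0426  0.     -0.1159]
0.8 [-0.0548  0.     -0.129 ]
0.9 [-0.0684  0.     -0.1409]
```

```bash
python3 -m pendant '{"angular":[[0,0,0],[0,0,0],[0,0,0],[0,0,0],[0,0,0],[0,0,0],[0,0,0],[0,0,0],[0,0,0]],"offset":[[-0.0002,0,-0.009],[-0.0009,0,-0.018],[-0.002,0,-0.027],[-0.0037,0,-0.0358],[-0.0057,0,-0.0446],[-0.0081,0,-0.0532],[-0.011,0,-0.0618],[-0.0143,0,-0.0701],[-0.0143,0,-0.0701]],"fingers":[0.2,0.2,0.2,0.2,0.2,0.2,0.2,0.2,0.2]}' 40
python3 - <<'E'
from h import *
s=get_state();g=s['tool_pos']-s['tool_rot'][:,2]*.011
print(g,s['wrist_force'].round(1),np.arcsin((g[2]-.085)/.18))
for c in('side',):
    f=vision.grab_frame(c);r=spotter.landmark_of('grip_center',c);print(r and r[0]['uv'],proj(f,[g]))
E
```

```text
time: 7.8
tool_pos: [0.4499, -0.1734, 0.1458]
tool_rot: [[-1.0, 0.03, 0.002], [0.03, 1.0, -0.0], [-0.002, -0.0, -1.0]]
wrist_force: [7.2, 2.2, -7.7]
opening: 0.0359
gripper_force: 40.0
[ 0.44991148 -0.17340206  0.15676235] [ 7.2  2.2 -7.7] 0.41007675388253334
[] [[247.46813816 235.35116331]]
```

```bash
python3 -m pendant '{"angular":[[0,0,0],[0,0,0],[0,0,0],[0,0,0],[0,0,0],[0,0,0],[0,0,0],[0,0,0],[0,0,0],[0,0,0],[0,0,0],[0,0,0]],"offset":[[-0.0038,0,-0.0082],[-0.0079,0,-0.0162],[-0.0125,0,-0.024],[-0.0173,0,-0.0315],[-0.0226,0,-0.0388],[-0.0283,0,-0.0458],[-0.0343,0,-0.0525],[-0.0405,0,-0.0589],[-0.0471,0,-0.065],[-0.0541,0,-0.0708],[-0.061,0,-0.0763],[-0.061,0,-0.0763]],"fingers":[0.2,0.2,0.2,0.2,0.2,0.2,0.2,0.2,0.2,0.2,0.2,0.2]}' 40
python3 - <<'E'
from h import *
s=get_state();g=s['tool_pos']-s['tool_rot'][:,2]*.011
print(g,s['wrist_force'].round(1),np.arcsin((g[2]-.085)/.18))
f=vision.grab_frame('side')
cv2.imwrite('pics/side3.png',cv2.resize(f['img'][170:320,200:350],None,fx=4,fy=4,interpolation=cv2.INTER_CUBIC))
E
```

```text
time: 9.1
tool_pos: [0.5111, -0.1748, 0.2217]
tool_rot: [[-1.0, 0.03, 0.002], [0.03, 1.0, 0.001], [-0.002, 0.001, -1.0]]
wrist_force: [4.8, 3.0, -3.8]
opening: 0.0357
gripper_force: 40.0
[ 0.51106854 -0.1748377   0.23270606] [ 4.8  3.  -3.8] 0.962441267340034
```

View pics/side3.png

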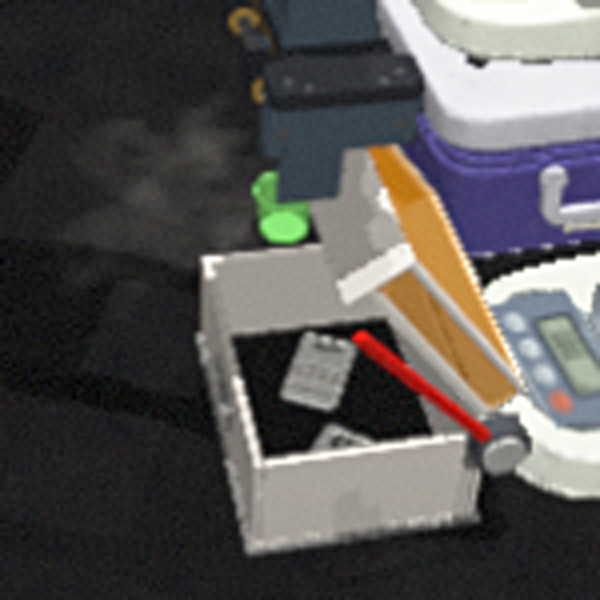

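The hood edge (crop (410,260) to (510,395)) stands clearly steeper than the red pointer ((360,335) to (490,435)), so it is past balance at about 0.95 rad and still gripped. I'll hold briefly, then ease it back to about 0.75.

```bash
python3 -m pendant '{"angular":[[0,0,0],[0,0,0],[0,0,0],[0,0,0],[0,0,0],[0,0,0],[0,0,0],[0,0,0],[0,0,0],[0,0,0],[0,0,0],[0,0,0]],"offset":[[0,0,0],[0,0,0],[0,0,0],[0.0036,0,0.0027],[0.0072,0,0.0055],[0.0107,0,0.0084],[0.0141,0,0.0114],[0.0175,0,0.0144],[0.0208,0,0.0176],[0.024,0,0.0208],[0.0272,0,0.0241],[0.0272,0,0.0241]],"fingers":[0.2,0.2,0.2,0.2,0.2,0.2,0.2,0.2,0.2,0.2,0.2,0.2]}' 40; python3 -m pendant '{"angular":[[0,0,0],[0,0,0],[0,0,0],[0,0,0],[0,0,0]],"offset":[[0,0,0],[0,0,0],[0,0,0],[0,0,0],[0,0,0]],"fingers":[0.2,0.2,0.2,0.2,0.2]}'
python3 - <<'E'
from h import *
s=get_state();g=s['tool_pos']-s['tool_rot'][:,2]*.011
print(g,s['wrist_force'].round(1),np.arcsin((g[2]-.085)/.18),np.arctan2(g[2]-.085,.615-g[0]))
f=vision.grab_frame('side')
cv2.imwrite('pics/side4.png',cv2.resize(f['img'][170:320,200:350],None,fx=4,fy=4,interpolation=cv2.INTER_CUBIC))
E
```

```text
time: 10.35
tool_pos: [0.4827, -0.1741, 0.1967]
tool_rot: [[-1.0, 0.03, 0.001], [0.03, 1.0, 0.001], [-0.0, 0.001, -1.0]]
wrist_force: [7.3, 3.2, -6.9]
opening: 0.0359
gripper_force: 40.0
time: 10.85
tool_pos: [0.483, -0.1741, 0.197]
tool_rot: [[-1.0, 0.03, 0.001], [0.03, 1.0, 0.001], [-0.001, 0.001, -1.0]]
wrist_force: [7.1, 2.8, -7.0]
opening: 0.0356
gripper_force: 40.0
[ 0.48302586 -0.17415274  0.20800735] [ 7.1  2.8 -7. ] 0.7523744260329248 0.7502462207572916
```

View pics/side4.png

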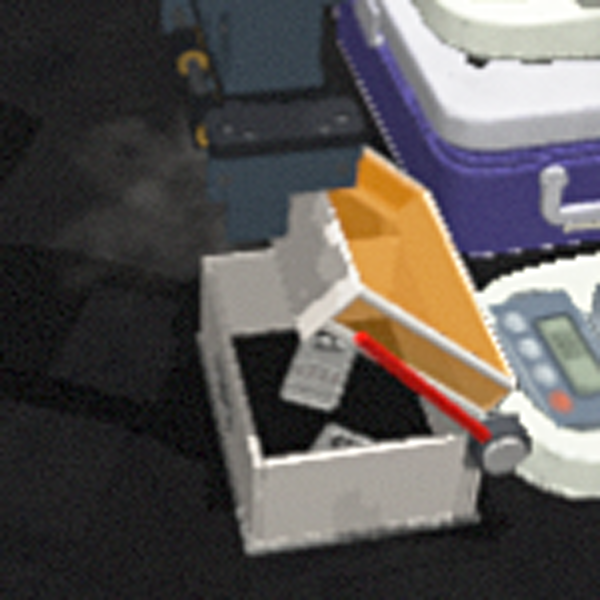

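The hood edge (crop (355,285) to (515,383)) now lies slightly flatter than the pointer ((360,335) to (490,435)). Arc geometry from the closed position gives 0.74 to 0.75 rad, the hood is still, and the grip is holding at 40 N.

```bash
python3 -c "
from station import arm; print(arm.hand_in())"
```

```text
the job is handed in; nothing more can be done
None
```

I raised the hood past its balance point to about 0.95 rad, eased it back, and handed in the job with the grip still held and the hood steady at about 0.75 rad, roughly 6 degrees below the pointer; the hand-in returned no verdict.

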